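# Take the tall stop out of the T-slot plate

### The job

The T-slot plate on the bench carries two steel stops, one tall and one low, each captive in its own slot. Slide the tall stop along its slot to the open end, where the lips are cut away, lift it straight up out of the plate there and stand it upright in the shallow tray. Leave the low stop where it is in its slot.

Things in the scene. Friction and masses are not known exactly. Their poses are not given: they have to be found in the camera images.
- tslot_plate: Fixed aluminium plate 140 (x) x 220 (y) x 28 mm; origin: centre of underside. Two T-slots along y, at x = -35 and +35 mm: floor z = 10; 36 mm wide undercut to z = 21; then lips to z = 28 with 18 mm gap. Lips span y = -50 to +110; from y = -50 to -110 they are cut away: the open end (on the robot's right), 36 mm wide, open above and at its -y end. A dark 6 mm plate closes the +y end.
- tall_stop: Steel stop 92 mm high, 0.25 kg, in either slot; origin: centre of foot underside, on the slot floor; axes as the plate's. Foot 30 (x) x 36 (y) x 8 mm, neck 12 mm wide, from z = 21 up a plain post 24 (x) x 30 (y) mm, gripped on any faces. Slides freely, 3 mm play beside and above the foot. Starts at y = -5 to +65 mm of the plate; lifts out only with its origin beyond y = -68 mm, best at -80.
- low_stop: The low steel stop: same foot, neck and 24 x 30 mm block, but only 46 mm high in all, 0.15 kg, in the other slot; to be left alone. Origin: centre of the underside of its foot. It slides if pushed.
- tray: Shallow open grey plastic tray, 120 (x) x 150 (y) x 18 mm, walls 4 mm, fixed to the bench to the right of the plate. Origin: centre of its underside; its inner floor is at z = 4 mm.
There are look-alikes about, which are no part of the job. Leave any blue look-alike of the tall_stop alone.

How it is judged:
On the way:
1. the tall stop has been slid along its slot, its foot still down on the slot floor, until it stands in the open end (y of tall_stop in the frame of tslot_plate between -0.16 and -0.062 m and z of tall_stop in the frame of tslot_plate below 0.02 m and (x of tall_stop in the frame of tslot_plate between -0.05 and -0.02 m or x of tall_stop in the frame of tslot_plate between 0.02 and 0.05 m)), for 0.05 s.
At the end, for the whole second after the job is handed in: The tall stop stands upright (within 10 degrees) and still on the floor of the tray, anywhere inside its walls (foot underside less than 6 mm above the tray floor); the low stop is still in its slot, within 20 mm of where it was (x of tall_stop in the frame of tray between -0.056 and 0.056 m and y of tall_stop in the frame of tray between -0.071 and 0.071 m and z of tall_stop in the frame of tray below 0.01 m and angle between tall_stop's own z axis and vertical below 0.17 rad and linear speed of tall_stop below 0.02 m/s and distance of low_stop from where it was at the start of the episode below 0.02 m and z of low_stop in the frame of tslot_plate between 0.004 and 0.016 m); the robot touches nothing.
It fails at once if the low stop is pushed more than 30 mm along or pulled up out of its slot (distance of low_stop from where it was at the start of the episode above 0.03 m or z of low_stop in the frame of tslot_plate above 0.022 m).
It also fails if it takes over 40 s, if anything falls off the work surface, if the arm or the gripper's body presses on something with over 40 N, if the wrist force passes 120 N, or if a joint passes its speed limit or range.

### The arm

A 6-joint arm with a two-finger parallel gripper is mounted at the origin on a cart in front of the work surface, level with it; the furniture and walls round the work are solid. World frame = base frame: x ahead of the robot, y to its left, z up, the work surface at z = 0. Lengths are in m, angles in rad, forces in N, time in s.
With the tool pointing down it reaches from about 0.275 to 0.725 m from the base axis. Payload 5.6 kg.
Tool frame: the origin (TCP) lies at the very end of the fingers, on their centre line; the grasp point (between the pads) lies 19 mm behind it (ctrl.grasp_offset is the distance from the TCP to the grasp point, in m); x points along the fingers, y is the direction in which the jaws open and shut, and the axes are right-handed (so a half turn about x gives the same grasp; the last joint's range is limited). The gripper opens to 85 mm and grips with 20 to 120 N. Pads are 22 mm wide; open, the fingers measure 114 mm over their backs; the gripper's body (76 mm by 85 mm) begins 54 mm behind the grasp point. The pads swing forward as they close: fully open they stand 13 mm farther back than shut.
Start: joints at [1.559, 0.255, 0.108, 0, -1.424, -0.285], TCP at [0.161, 0.526, 0.199] pointing down, gripper open.
Joint ranges: [-2.95, 2.95], [-1.21, 1.97], [-1.09, 1.5], [-2.87, 1.71], [-2.94, -0.07], [-3.05, 3.05]. Speed limits (rad/s): [2.57, 2.57, 3.14, 3.14, 3.14, 3.14].

### API

Orientations are given as a unit quaternion [x, y, z, w].
In Python, from workcell import ctrl, vision, close_job gives the robot as it stands.
- The arm moves only by the shell command python3 -m jog 'ROWS' [FORCE]. ROWS is JSON, a list that holds one entry, the list of rows, each a list of 7 numbers: the shift along the tool's x, y, z in m, then the turn, a rotation vector about the tool's x, y, z in degrees, then the finger opening in m, from 0 to 0.0854. A call has 1 to 8 rows; each row is the pose to reach, as a shift and turn from the pose commanded when the call began, along the tool's axes at that moment; what a row does not reach only later rows make up. A row lasts 1/8 s, in which the tool goes at most 62.5 mm and 10.7 degrees, less where a joint would pass 70% of its speed; a pose out of reach is approached as far as the arm can. A call with a gripper value outside its range is refused whole. The fingers move at their own pace and stop on an object; FORCE is the grip in N (left out, the last holds). Time passes only in rows, so rows that repeat a pose let the fingers close. It gives the time, the measured TCP pose, the force and the opening at its end, in the units of the state.
- ctrl.get_obs(): the state, without advancing time (a new reading comes with each control period).
- vision.capture(name): name is "side" or "top" or "wrist"; returns the picture (384x512x3 uint8, blue, green, red); there is no depth.
- vision.camera_info(name): a dict with "vertical_fov" (degrees; the focal length in pixels is half the picture's height over the tangent of half this angle, whatever the lens; pixels are square), "cx", "cy" (the principal point, pixels), "R" (3x3) and "t" (3): a world point X has camera coordinates R X + t. Camera axes: x right, y down, z forward; pixel columns grow to the right and rows downward; lengths in m; the calibration is good to about 2 mm. A picture is of the moment at which its call begins: read the wrist's pose just before it. camera_info takes no time and is no camera call; for the wrist camera it gives the pose at the moment of the call.
- close_job(): hands the job in, once; it reports no verdict.
The state is a dict: "time_s": time; "joint_positions": joint angles; "joint_vel": joint speeds; "tau": joint torques, N m; "tcp_pos": TCP position; "tool_rot": TCP orientation; "force": force on the tool from outside, world axes, zero at the start; "ft_torque": the same for the moment, N m; "grip_width": finger opening in m.
Only numpy, scipy, OpenCV 4.12 (cv2) and the standard library are available. Lean on these libraries where they do the work, as an engineer would, in place of code of your own. Each camera call takes 0.05 s, during which the arm holds its last target.

## Working session

There is one attempt and no reset: what is moved stays moved. The work goes in short steps, Python scripts to look and compute and a shell command to move; the robot and the scene stay as the last step left them, time stands still between calls to the robot, and variables do not carry over. Pictures are saved under pics/ and viewed, and the job is handed in when it is done.

```bash
mkdir -p pics; ls; python3 - <<'E'
from workcell import ctrl, vision
import cv2
o=ctrl.get_obs();print(o['time_s'],o['tcp_pos'],o['tool_rot'],o['grip_width'],ctrl.grasp_offset)
for n in('side','top','wrist'):
    i=vision.camera_info(n);print(n,i)
    cv2.imwrite(f'pics/{n}0.png',vision.capture(n))
E
```

```text
pics
0.0 [0.16062332 0.52543075 0.19821444] [-0.6992521   0.10522613  0.69941255  0.103904  ] 0.08534011247658677 0.0187
side {'vertical_fov': 43.120986691204514, 'cx': 250.59243423219243, 'cy': 191.9037150180187, 'R': array([[ 0.35198495, -0.9359833 , -0.00646935],
       [-0.57957953, -0.21251845, -0.7867169 ],
       [ 0.73497903,  0.28066201, -0.61728006]]), 't': array([-0.19812423,  0.36055541,  0.73904009])}
top {'vertical_fov': 48.55059174329436, 'cx': 255.19908561084222, 'cy': 194.21137587028946, 'R': array([[ 0.02565462, -0.99957372,  0.01393659],
       [-0.99566973, -0.02679552, -0.08901572],
       [ 0.08935121, -0.01159257, -0.99593272]]), 't': array([-0.04040911,  0.55733336,  1.05539115])}
wrist {'vertical_fov': 71.41599820693334, 'cx': 257.07743654558305, 'cy': 189.36263940243603, 'R': array([[-2.91910220e-01, -9.56445527e-01,  6.13969803e-04],
       [-9.05735969e-01,  2.76639632e-01,  3.21111925e-01],
       [-3.07295913e-01,  9.31797581e-02, -9.47041052e-01]]), 't': array([ 0.55012277, -0.0417154 ,  0.38085597])}
```

View pics/side0.png

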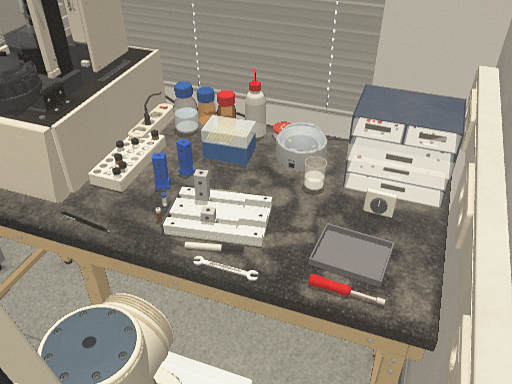

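View pics/top0.png

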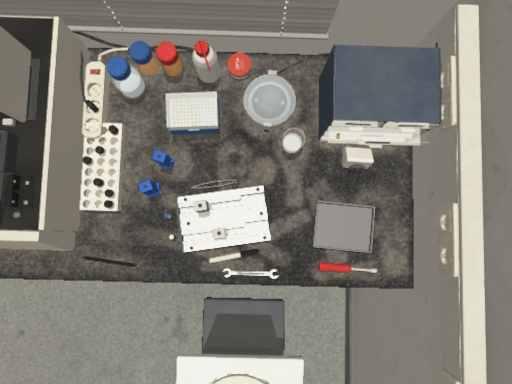

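View pics/wrist0.png

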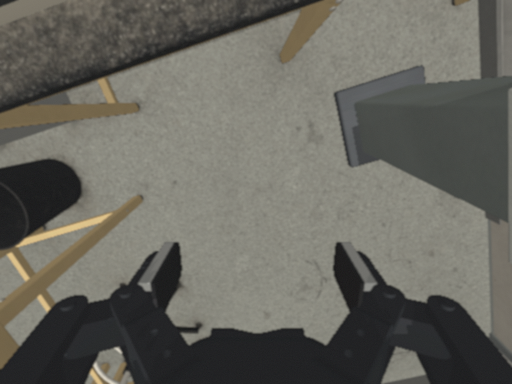

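```bash
python3 - <<'E'
import cv2
a=cv2.imread('pics/top0.png')[170:270,140:390]; cv2.imwrite('pics/topz.png',cv2.resize(a,None,fx=3.2,fy=3.2,interpolation=cv2.INTER_CUBIC))
a=cv2.imread('pics/side0.png')[130:310,145:405]; cv2.imwrite('pics/sidez.png',cv2.resize(a,None,fx=3,fy=3,interpolation=cv2.INTER_CUBIC))
E
```

```text
(no output)
```

View pics/topz.png

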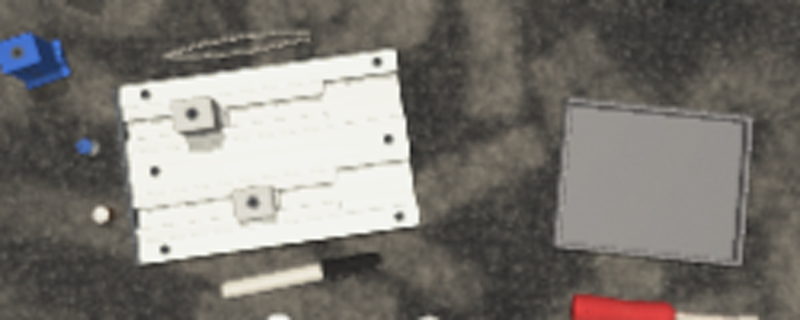

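View pics/sidez.png

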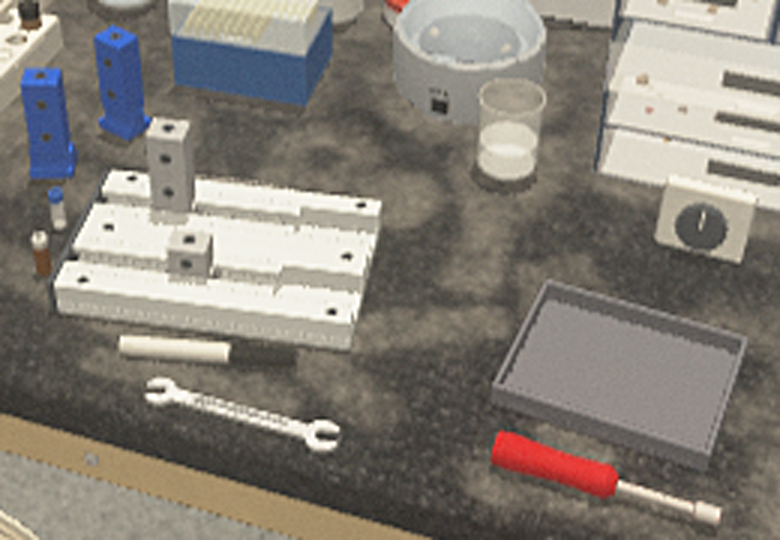

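```bash
cat > h.py <<'E'
import numpy as np, cv2, math
from workcell import vision
def cam(n):
    i=vision.camera_info(n); f=192/math.tan(math.radians(i['vertical_fov'])/2)
    return f,i['cx'],i['cy'],np.array(i['R']),np.array(i['t'])
def ray(c,p):
    f,cx,cy,R,t=c; d=R.T@np.array([(p[0]-cx)/f,(p[1]-cy)/f,1]); return -R.T@t, d/np.linalg.norm(d)
def onz(c,p,z):
    o,d=ray(c,p); return o+d*(z-o[2])/d[2]
def tri(c1,p1,c2,p2):
    o1,d1=ray(c1,p1);o2,d2=ray(c2,p2)
    A=np.stack([d1,-d2],1); s=np.linalg.lstsq(A,o2-o1,rcond=None)[0]
    a,b=o1+s[0]*d1,o2+s[1]*d2; return (a+b)/2, np.linalg.norm(a-b)
def proj(c,X):
    f,cx,cy,R,t=c; q=R@X+t; return np.array([f*q[0]/q[2]+cx,f*q[1]/q[2]+cy])
E
python3 - <<'E'
from h import *
np.set_printoptions(precision=4,suppress=True)
T,S=cam('top'),cam('side')
tz=lambda p:((p[0]+.5)/3.2-.5+140,(p[1]+.5)/3.2-.5+170)
sz=lambda p:((p[0]+.5)/3-.5+145,(p[1]+.5)/3-.5+130)
P={'tall':((192,113),(168,128)),'low':((253,203),(190,240)),
'pBL':((120,86),(107,172)),'pBR':((396,49),(381,200)),'pFR':((420,224),(353,318)),'pFL':((140,263),(57,290)),
'tBL':((568,98),(547,283)),'tBR':((752,118),(746,340)),'tFR':((742,264),(708,455)),'tFL':((556,247),(495,385))}
zz={'p':.028,'t':.018}
for k,(a,b) in P.items():
    print(k,*tri(T,tz(a),S,sz(b)), onz(T,tz(a),{'tall':.102,'low':.056}.get(k,zz[k[0]])))
E
```

```text
tall [0.5228 0.1045 0.1008] 0.0010755091311813038 [0.5225 0.1048 0.102 ]Traceback (most recent call last):
  File "<stdin>", line 11, in <module>
KeyError: 'l'
```

```bash

python3 - <<'E'
from h import *
np.set_printoptions(precision=4,suppress=True)
T,S=cam('top'),cam('side')
tz=lambda p:((p[0]+.5)/3.2-.5+140,(p[1]+.5)/3.2-.5+170)
sz=lambda p:((p[0]+.5)/3-.5+145,(p[1]+.5)/3-.5+130)
P={'tall':((192,113),(168,128)),'low':((253,203),(190,240)),
'pBL':((120,86),(107,172)),'pBR':((396,49),(381,200)),'pFR':((420,224),(353,318)),'pFL':((140,263),(57,290)),
'tBL':((568,98),(547,283)),'tBR':((752,118),(746,340)),'tFR':((742,264),(708,455)),'tFL':((556,247),(495,385))}
for k,(a,b) in P.items():
    print(k,*tri(T,tz(a),S,sz(b)), onz(T,tz(a),{'tall':.102,'low':.056}.get(k,.028 if k[0]=='p' else .018)))
E
```

```text
tall [0.5228 0.1045 0.1008] 0.0010755091311813038 [0.5225 0.1048 0.102 ]
low [0.4581 0.0604 0.0553] 0.001948399816558982 [0.4577 0.0612 0.056 ]
pBL [0.5464 0.1733 0.024 ] 0.0033463579207182524 [0.5468 0.171  0.028 ]
pBR [ 0.5819 -0.0458  0.0288] 0.0002179522800019586 [ 0.582  -0.0459  0.028 ]
pFR [ 0.4452 -0.0693  0.0313] 0.0031167924036014784 [ 0.4446 -0.068   0.028 ]
pFL [0.4094 0.1489 0.0203] 0.00437305399589703 [0.4088 0.1497 0.028 ]
tBL [ 0.5482 -0.1862  0.0139] 0.001953735537020823 [ 0.5475 -0.1846  0.018 ]
tBR [ 0.5356 -0.3331  0.016 ] 0.0006173134665212086 [ 0.5354 -0.3322  0.018 ]
tFR [ 0.4193 -0.3248  0.0158] 0.000185559343676197 [ 0.4194 -0.3243  0.018 ]
tFL [ 0.4295 -0.1779  0.018 ] 0.002714579505804611 [ 0.4291 -0.1766  0.018 ]
```

```bash
cat > go.py <<'E'
# print rows-shift (tool axes) from current measured pose to target world pos, and turn to desired jaw dir
import sys; from h import *
from workcell import ctrl
from scipy.spatial.transform import Rotation as R
def go(p,jaw=None):
    o=ctrl.get_obs(); M=R.from_quat(o['tool_rot']).as_matrix()
    print('t',o['time_s'],'tcp',np.round(o['tcp_pos'],4),'F',np.round(o['force'],1),'w',round(o['grip_width'],4))
    print('axes',np.round(M,3).tolist())
    if p is not None: print('shift',np.round(M.T@(np.array(p)-o['tcp_pos']),4))
    if jaw is not None:
        for s in(1,-1):
            x=np.array([0,0,-1.]);y=s*np.array([jaw[0],jaw[1],0]);y/=np.linalg.norm(y)
            D=np.stack([x,y,np.cross(x,y)],1); print('rotvec deg',np.round(R.from_matrix(M.T@D).as_rotvec(degrees=True),2))
    return M,o
E
python3 - <<'E'
from go import *
T=cam('top');print('machine corner',onz(T,(80,235),.0),onz(T,(80,235),.2),onz(T,(45,240),.2))
print('blue',onz(T,(147,186),.09),onz(T,(162,156),.09))
for p in((.30,.25,.2),(.38,.12,.2),(.5225,.1048,.18)): go(p,(-.158,.987))
E
```

```text
machine corner [0.44355729 0.41978568 0.        ] [0.44684419 0.34114782 0.2       ] [0.43458817 0.41325936 0.2       ]
blue [0.56507388 0.23303819 0.09      ] [0.63830128 0.20070595 0.09      ]
t 0.15 tcp [0.1607 0.5256 0.1984] F [-0.1  0.8 -0.5] w 0.0857
axes [[-0.0, -0.292, -0.956], [-0.001, -0.956, 0.292], [-1.0, 0.001, -0.0]]
shift [-0.0012  0.2228 -0.2138]
rotvec deg [ 1.539e+02 -1.100e-01 -2.000e-02]
rotvec deg [-2.61e+01  1.00e-02 -8.00e-02]
t 0.15 tcp [0.1607 0.5256 0.1984] F [-0.1  0.8 -0.5] w 0.0857
axes [[-0.0, -0.292, -0.956], [-0.001, -0.956, 0.292], [-1.0, 0.001, -0.0]]
shift [-0.0011  0.3237 -0.3283]
rotvec deg [ 1.539e+02 -1.100e-01 -2.000e-02]
rotvec deg [-2.61e+01  1.00e-02 -8.00e-02]
t 0.15 tcp [0.1607 0.5256 0.1984] F [-0.1  0.8 -0.5] w 0.0857
axes [[-0.0, -0.292, -0.956], [-0.001, -0.956, 0.292], [-1.0, 0.001, -0.0]]
shift [ 0.0189  0.2965 -0.469 ]
rotvec deg [ 1.539e+02 -1.100e-01 -2.000e-02]
rotvec deg [-2.61e+01  1.00e-02 -8.00e-02]
```

```bash
python3 -m jog '[[[0,0.0445,-0.0425,-6,0,0,0.085],[0,0.089,-0.085,-12,0,0,0.085],[0,0.134,-0.128,-18,0,0,0.085],[0,0.178,-0.171,-24,0,0,0.085],[0,0.223,-0.214,-26.1,0,0,0.085],[0,0.256,-0.252,-26.1,0,0,0.085],[0,0.29,-0.29,-26.1,0,0,0.085],[0,0.323,-0.328,-26.1,0,0,0.085]]]'; python3 - <<'E'
from go import *
cv2.imwrite('pics/wrist1.png',vision.capture('wrist'))
go((.5225,.1048,.18),(-.158,.987))
W=cam('wrist')
print(proj(W,np.array([.5225,.1048,.102])),proj(W,np.array([.4577,.0612,.056])))
E
```

```text
time_s: 1.15
tcp_pos: [0.3804, 0.1196, 0.1991]
tool_rot: [0.705, 0.056, -0.705, 0.056]
force: [1.2, 0.5, 0.2]
grip_width: 0.0851
t 1.2 tcp [0.3823 0.1155 0.1991] F [ 2.1 -3.6  0.8] w 0.0849
axes [[0.0, 0.155, -0.988], [-0.002, -0.988, -0.155], [-1.0, 0.002, 0.0]]
shift [ 0.0191  0.0323 -0.1369]
rotvec deg [179.83  -0.21  -0.  ]
rotvec deg [-0.17  0.   -0.13]
[293.69205015  35.58894194] [314.39331392 114.26785864]
```

View pics/wrist1.png

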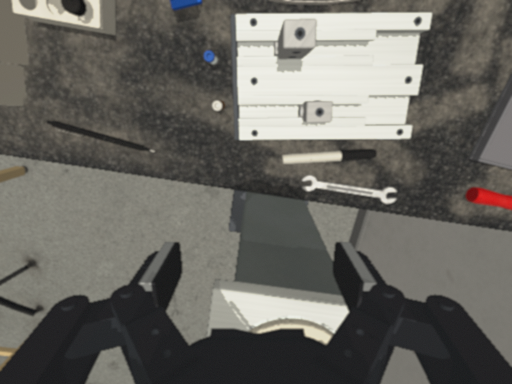

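```bash
python3 -m jog '[[[0,0.01,-0.04,0,0,0,0.085],[0,0.02,-0.08,0,0,0,0.085],[0,0.025,-0.1,0,0,0,0.085],[0,0.025,-0.1,0,0,0,0.085],[0,0.025,-0.1,0,0,0,0.085]]]'; python3 - <<'E'
from go import *
M,o=go((.5225,.1048,.05),(-.158,.987))
W=cam('wrist')
a=vision.capture('wrist');cv2.imwrite('pics/wrist2.png',a)
print(proj(W,np.array([.5225,.1048,.102])),proj(W,np.array([.4577,.0612,.056])))
E
```

```text
time_s: 1.82
tcp_pos: [0.482, 0.1123, 0.1989]
tool_rot: [-0.705, -0.056, 0.705, -0.056]
force: [-0.3, 0.4, 0.9]
grip_width: 0.0851
t 1.825 tcp [0.482  0.1123 0.1989] F [-0.3  0.4  0.9] w 0.0851
axes [[-0.001, 0.158, -0.987], [-0.0, -0.987, -0.158], [-1.0, 0.0, 0.001]]
shift [ 0.1489  0.0138 -0.0389]
rotvec deg [-1.8e+02  0.0e+00  6.0e-02]
rotvec deg [ 0.    0.04 -0.  ]
[271.46584011 144.51745355] [294.53267627 194.63924218]
```

View pics/wrist2.png

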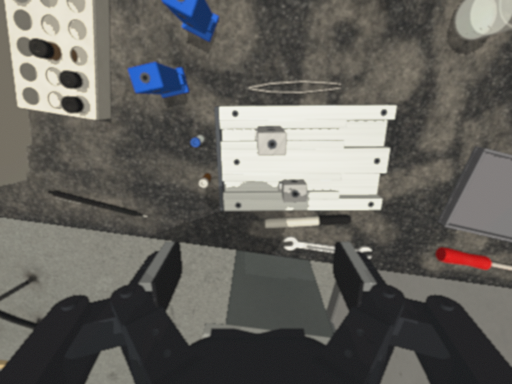

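```bash
python3 -m jog '[[[0,0.014,-0.039,0,0,0,0.085],[0.03,0.014,-0.039,0,0,0,0.085],[0.08,0.014,-0.039,0,0,0,0.085],[0.125,0.014,-0.039,0,0,0,0.085],[0.149,0.014,-0.039,0,0,0,0.085],[0.149,0.014,-0.039,0,0,0,0.085],[0.149,0.014,-0.039,0,0,0,0.02],[0.149,0.014,-0.039,0,0,0,0.02]]]' 50; python3 -m jog '[[[0,0,0,0,0,0,0.02],[0,0,0,0,0,0,0.02],[0,0,0,0,0,0,0.02]]]' 50; python3 - <<'E'
from go import *
M,o=go((.5225,.1048,.05),(-.158,.987))
cv2.imwrite('pics/side3.png',cv2.resize(vision.capture('side')[110:290,130:390],None,fx=3,fy=3))
E
```

```text
time_s: 2.88
tcp_pos: [0.5244, 0.1052, 0.0518]
tool_rot: [0.706, 0.057, -0.704, 0.056]
force: [1.1, -0.2, 0.1]
grip_width: 0.0514
time_s: 3.25
tcp_pos: [0.5243, 0.1047, 0.0512]
tool_rot: [0.706, 0.056, -0.704, 0.056]
force: [-1.2, 0.4, 5.9]
grip_width: 0.0292
t 3.25 tcp [0.5243 0.1047 0.0512] F [-1.2  0.4  5.9] w 0.0292
axes [[0.002, 0.158, -0.987], [0.0, -0.987, -0.158], [-1.0, 0.0, -0.002]]
shift [ 0.0012 -0.0004  0.0017]
rotvec deg [-179.98    0.     -0.19]
rotvec deg [ 0.02 -0.12 -0.  ]
```

View pics/side3.png

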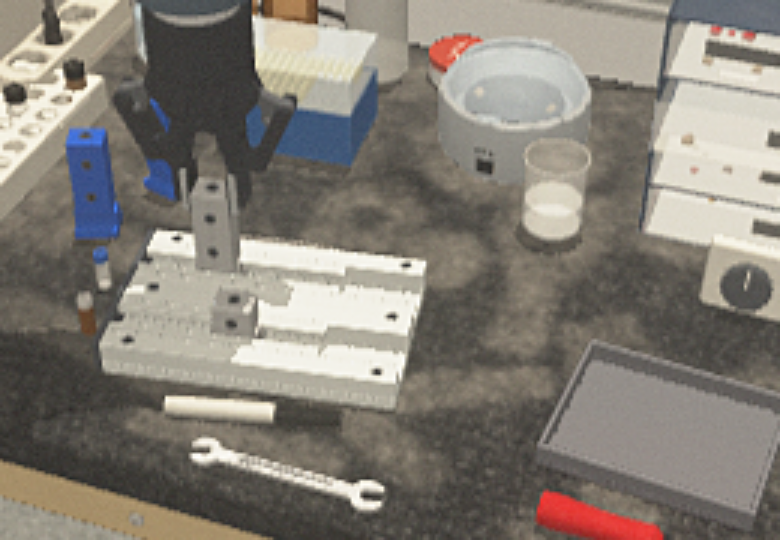

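```bash
python3 -m jog '[[[0,0.01,0,0,0,0,0.02],[0,0.025,0,0,0,0,0.02],[0,0.045,0,0,0,0,0.02],[0,0.06,0,0,0,0,0.02]]]'; python3 - <<'E'
from go import *
go(None)
E
```

```text
time_s: 3.8
tcp_pos: [0.5342, 0.0463, 0.0512]
tool_rot: [0.706, 0.057, -0.704, 0.055]
force: [-0.3, 5.6, 6.0]
grip_width: 0.029
t 3.8 tcp [0.5342 0.0463 0.0512] F [-0.3  5.6  6. ] w 0.029
axes [[0.003, 0.158, -0.987], [0.003, -0.987, -0.158], [-1.0, -0.002, -0.004]]
```

```bash
python3 -m jog '[[[0,0.015,0,0,0,0,0.02],[0,0.035,0,0,0,0,0.02],[0,0.055,0,0,0,0,0.02],[0,0.069,0,0,0,0,0.02],[0,0.069,0,0,0,0,0.02]]]'; python3 - <<'E'
from go import *
go(None)
cv2.imwrite('pics/side4.png',cv2.resize(vision.capture('side')[110:290,130:390],None,fx=3,fy=3))
T=vision.capture('top');cv2.imwrite('pics/top4.png',cv2.resize(T[170:270,140:390],None,fx=3.2,fy=3.2))
E
```

```text
time_s: 4.42
tcp_pos: [0.5451, -0.0232, 0.0512]
tool_rot: [0.706, 0.056, -0.704, 0.056]
force: [0.1, 0.3, 5.2]
grip_width: 0.0293
t 4.425 tcp [ 0.5451 -0.0232  0.0512] F [0.1 0.3 5.2] w 0.0293
axes [[0.003, 0.157, -0.988], [0.001, -0.988, -0.157], [-1.0, -0.0, -0.003]]
```

View pics/side4.png

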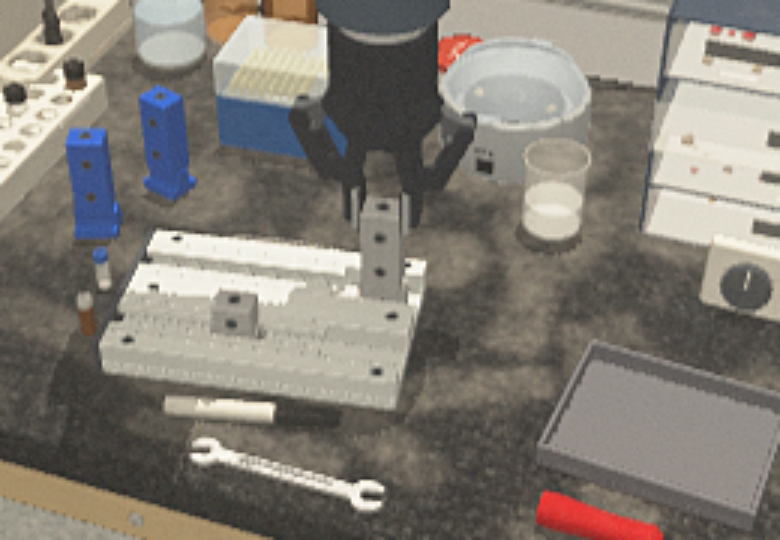

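View pics/top4.png

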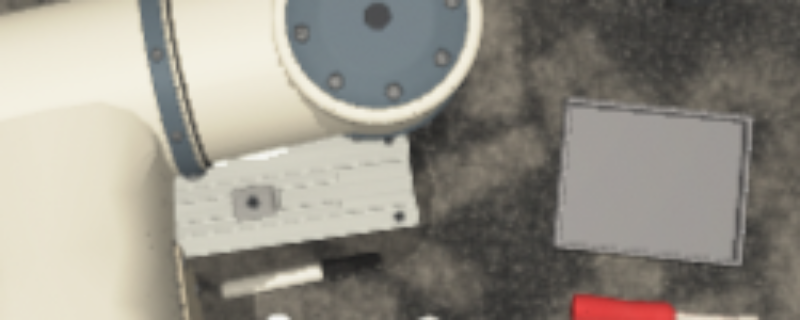

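```bash
python3 -m jog '[[[-0.01,0,0,0,0,0,0.02],[-0.03,0,0,0,0,0,0.02],[-0.05,0,0,0,0,0,0.02],[-0.07,0,0,0,0,0,0.02],[-0.07,0,0,0,0,0,0.02]]]' 70; python3 - <<'E'
from go import *
np.set_printoptions(precision=4,suppress=True)
go((.483,-.2544,.121))
s=vision.capture('side');cv2.imwrite('pics/side5.png',cv2.resize(s[80:280,180:400],None,fx=3,fy=3,interpolation=cv2.INTER_CUBIC))
E
```

```text
time_s: 5.15
tcp_pos: [0.5444, -0.0227, 0.1212]
tool_rot: [0.706, 0.056, -0.704, 0.056]
force: [1.5, -0.7, -3.7]
grip_width: 0.0284
t 5.15 tcp [ 0.5444 -0.0227  0.1212] F [ 1.5 -0.7 -3.7] w 0.0284
axes [[0.002, 0.158, -0.987], [0.001, -0.987, -0.158], [-1.0, -0.0, -0.002]]
shift [-0.0001  0.2191  0.0972]
```

View pics/side5.png

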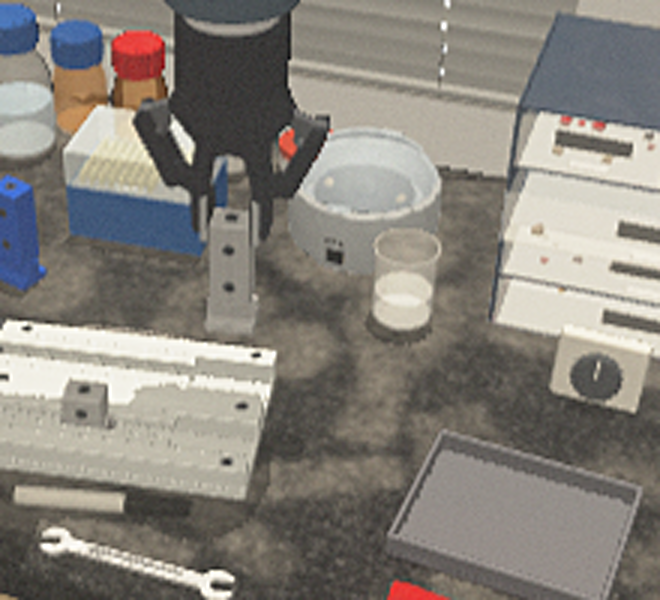

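```bash
python3 -m jog '[[[0,0.03,0.013,0,0,0,0.02],[0,0.075,0.033,0,0,0,0.02],[0,0.12,0.053,0,0,0,0.02],[0,0.165,0.073,0,0,0,0.02],[0,0.2,0.089,0,0,0,0.02],[0,0.219,0.097,0,0,0,0.02],[0,0.219,0.097,0,0,0,0.02],[0,0.219,0.097,0,0,0,0.02]]]' 70; python3 - <<'E'
from go import *
np.set_printoptions(precision=4,suppress=True)
go((.483,-.2544,.045))
s=vision.capture('side');cv2.imwrite('pics/side6.png',cv2.resize(s[140:310,240:440],None,fx=3.5,fy=3.5,interpolation=cv2.INTER_CUBIC))
S=cam('side')
for P in[(.483,-.2544,.004),(.4855,-.2544,.08),(.4855,-.2544,.172)]: print((proj(S,np.array(P))-[240,140]+.5)*3.5-.5)
E
```

```text
time_s: 6.2
tcp_pos: [0.4821, -0.2537, 0.119]
tool_rot: [-0.704, -0.056, 0.705, -0.056]
force: [0.9, -0.1, -2.7]
grip_width: 0.0284
t 6.2 tcp [ 0.4821 -0.2537  0.119 ] F [ 0.9 -0.1 -2.7] w 0.0284
axes [[-0.002, 0.158, -0.987], [0.001, -0.987, -0.158], [-1.0, -0.001, 0.002]]
shift [ 0.074   0.0009 -0.0009]
[388.3662 402.1954]
[405.225  305.5214]
[426.8127 179.0589]
```

View pics/side6.png

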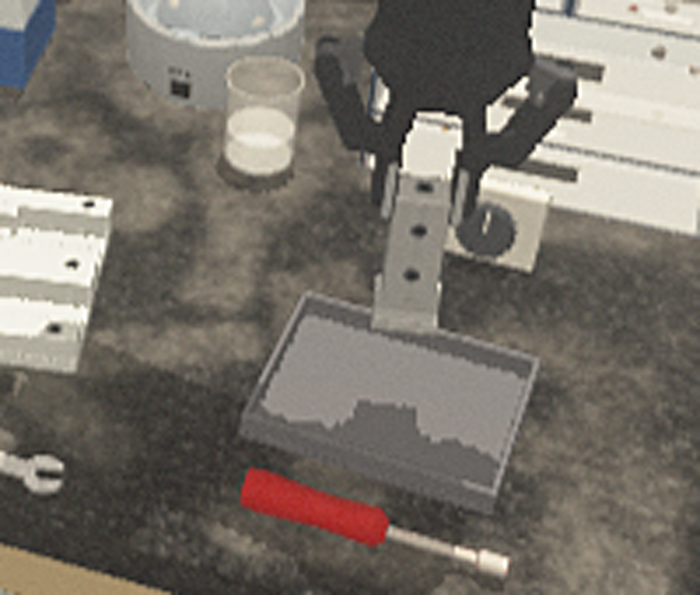

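```bash
python3 -m jog '[[[0.02,0,0,0,0,0,0.02],[0.045,0,0,0,0,0,0.02],[0.06,0,0,0,0,0,0.02],[0.068,0,0,0,0,0,0.02],[0.07,0,0,0,0,0,0.02],[0.071,0,0,0,0,0,0.02]]]' 70;  python3 -m jog '[[[0.001,0,0,0,0,0,0.02],[0.0015,0,0,0,0,0,0.02]]]'
```

```text
time_s: 7.0
tcp_pos: [0.4832, -0.2545, 0.0497]
tool_rot: [0.705, 0.056, -0.704, 0.056]
force: [0.0, -0.4, -3.6]
grip_width: 0.0286
time_s: 7.25
tcp_pos: [0.4829, -0.2544, 0.0479]
tool_rot: [0.705, 0.056, -0.705, 0.056]
force: [-0.4, 0.1, -2.3]
grip_width: 0.0283
```

```bash
python3 - <<'E'
from go import *
go(None)
s=vision.capture('side');cv2.imwrite('pics/side7.png',cv2.resize(s[140:310,240:440],None,fx=3.5,fy=3.5,interpolation=cv2.INTER_CUBIC))
E
```

```text
t 7.25 tcp [ 0.4829 -0.2544  0.0479] F [-0.4  0.1 -2.3] w 0.0283
axes [[0.001, 0.158, -0.987], [-0.0, -0.987, -0.158], [-1.0, 0.0, -0.001]]
```

View pics/side7.png

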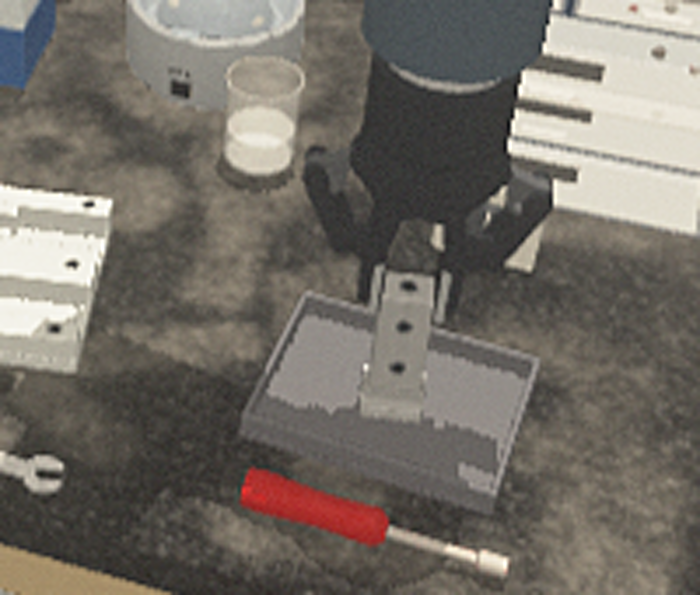

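Stop upright in the tray (foot at about (393,405)), still hanging: the force reads the weight. I'll lower it slowly to contact.

```bash
python3 -m jog '[[[0.001,0,0,0,0,0,0.02],[0.002,0,0,0,0,0,0.02],[0.002,0,0,0,0,0,0.02]]]'; python3 -m jog '[[[0.001,0,0,0,0,0,0.02],[0.001,0,0,0,0,0,0.02]]]'
```

```text
time_s: 7.68
tcp_pos: [0.4826, -0.2543, 0.0455]
tool_rot: [-0.705, -0.056, 0.705, -0.056]
force: [0.4, 0.7, -2.8]
grip_width: 0.0284
time_s: 7.92
tcp_pos: [0.4829, -0.2545, 0.0453]
tool_rot: [0.705, 0.056, -0.705, 0.056]
force: [-1.4, 0.9, 4.5]
grip_width: 0.0286
```

```bash
python3 -m jog '[[[0,0,0,0,0,0,0.034],[0,0,0,0,0,0,0.045],[0,0,0,0,0,0,0.07],[0,0,0,0,0,0,0.07],[0,0,0,0,0,0,0.07]]]'; python3 - <<'E'
from go import *
go(None)
s=vision.capture('side');cv2.imwrite('pics/side8.png',cv2.resize(s[140:310,240:440],None,fx=3.5,fy=3.5,interpolation=cv2.INTER_CUBIC))
E
```

```text
time_s: 8.55
tcp_pos: [0.4827, -0.2544, 0.0446]
tool_rot: [-0.705, -0.056, 0.705, -0.056]
force: [0.2, -0.7, -0.2]
grip_width: 0.0701
t 8.55 tcp [ 0.4827 -0.2544  0.0446] F [ 0.2 -0.7 -0.2] w 0.0701
axes [[0.0, 0.158, -0.987], [-0.0, -0.987, -0.158], [-1.0, 0.0, 0.0]]
```

View pics/side8.png

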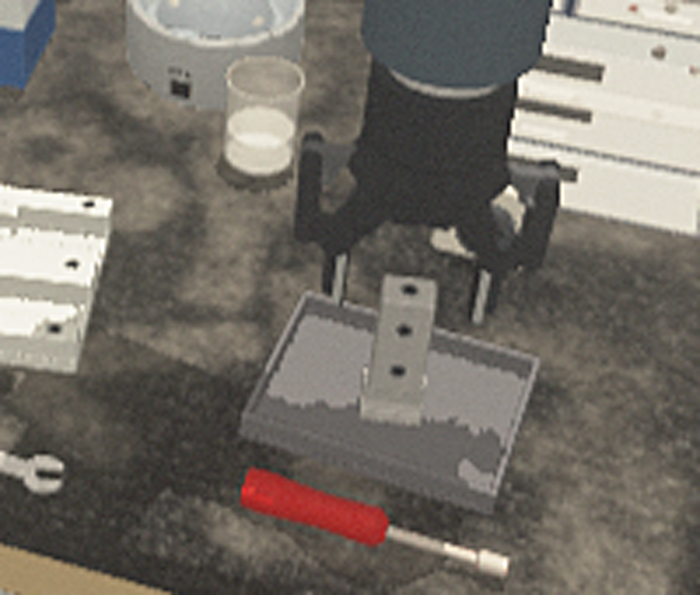

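Released; it stands free between the open fingers. Retreat straight up, then back toward the robot.

```bash
python3 -m jog '[[[-0.02,0,0,0,0,0,0.07],[-0.06,0,0,0,0,0,0.07],[-0.11,0,0,0,0,0,0.07],[-0.16,0,0,0,0,0,0.07],[-0.18,0,0.04,0,0,0,0.07],[-0.18,0,0.09,0,0,0,0.07],[-0.18,0,0.12,0,0,0,0.07],[-0.18,0,0.12,0,0,0,0.07]]]'; python3 - <<'E'
from go import *
np.set_printoptions(precision=4,suppress=True)
go(None)
s=vision.capture('side');cv2.imwrite('pics/side9.png',cv2.resize(s[140:310,180:420],None,fx=3.3,fy=3.3,interpolation=cv2.INTER_CUBIC))
s=vision.capture('top');cv2.imwrite('pics/top9.png',cv2.resize(s[170:270,140:390],None,fx=3.2,fy=3.2,interpolation=cv2.INTER_CUBIC))
E
```

```text
time_s: 9.6
tcp_pos: [0.3627, -0.2736, 0.2254]
tool_rot: [0.705, 0.055, -0.704, 0.056]
force: [1.1, 0.4, 0.3]
grip_width: 0.0698
t 9.6 tcp [ 0.3627 -0.2736  0.2254] F [1.1 0.4 0.3] w 0.0698
axes [[0.002, 0.157, -0.988], [-0.001, -0.988, -0.157], [-1.0, 0.001, -0.001]]
```

View pics/side9.png

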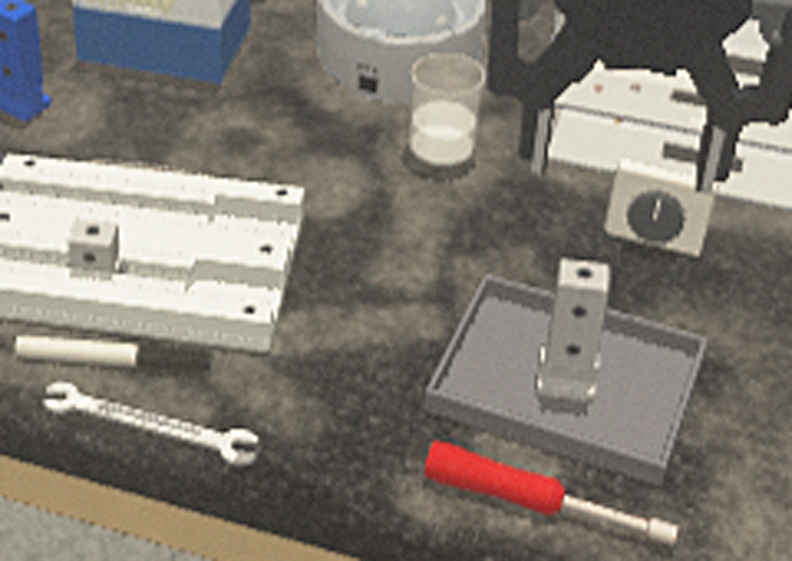

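View pics/top9.png

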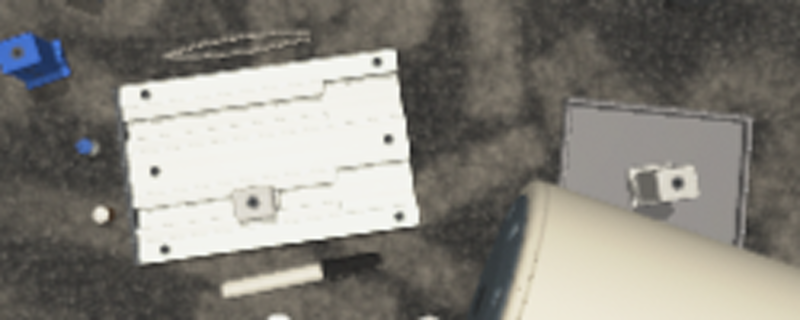

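```bash
python3 - <<'E'
from h import *
from workcell import close_job
T,S=cam('top'),cam('side')
print(tri(T,((678.5)/3.2-.5+140,183.5/3.2-.5+170),S,(585.5/3.3-.5+180,273.5/3.3-.5+140)))
close_job()
E
```

```text
(array([ 0.48085265, -0.25527873,  0.09622208]), np.float64(0.0018574684059963144))
the job is handed in; nothing more can be done
```

The tall stop is standing upright in the tray, and I handed the job in at about 9.7 s on the robot's clock. I gripped it across its 30 mm length, slid it about 129 mm along the far slot into the open end, and lifted it straight up. I then set it down near the tray's centre, released it and backed the arm away.

Last checks:
- **Tall stop:** two views put its top at (0.481, -0.255, 0.096). That is within about 2 mm of the tray centre, and its height matches the foot resting on the tray floor (0.096 expected). It looked upright and still.
- **Low stop:** it sits at the same pixel in the top view as at the start.
- **Robot:** the gripper is clear of everything. The highest force in the readings I took was about 8 N.

No check failed. The early two-view heights for two plate corners and one tray corner were 4 to 8 mm low. I used the heights given in the task for the plate and tray positions instead.

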